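# Seat the stop pin in the covered socket

## Task

Take the steel stop pin out of its wooden stand and fit it in the fixture's hidden blind hole, which lies somewhere under the dark floor of the round well behind a flush dust plug: press the pin's tip lightly on the floor and sweep it in a widening spiral until it drops in. Then push the pin fully home, so that its collar sits on the floor of the well, and let go. Press gently throughout, never hard on the fixture, and leave the tape measure and the bolt where they stand.

Things in the scene. Friction and masses are not known exactly. Their poses are not given: they have to be found in the camera images.
- pin: loose upright steel stop pin, 73 mm long, 80 g. Origin: centre of its lower tip, z up. From the tip up: shank 12 mm in diameter, 25 mm long, tip chamfered 1.4 mm; collar 22 mm in diameter, at 25 to 29 mm; round grip 16 mm in diameter, at 29 to 73 mm (grip it here). It starts in the hole of the stand, its collar resting on the stand's top
- stand: fixed beech block 60 x 60 x 34 mm; origin at the centre of its underside. In its middle an upright through hole of 13.5 mm in which the pin is parked, to be drawn straight up
- fixture: fixed aluminium housing 110 x 110 x 36 mm; origin at the centre of its underside, z up, x and y along its sides. The cover (6 mm thick, screw heads 2 mm high at the corners) has in the middle a round well 50 mm in diameter and 6 mm deep. Pressing on it with the pin must stay under 25 N. With the pin home the tip is 5 mm above this origin and the grip stands out of the well
- well (a point): centre of the well's floor, 30 mm above the fixture's origin. The floor is a flat, rigid, dark steel plate with one upright blind hole, 14 mm wide and 28.5 mm deep, its centre within 6 mm of this point along the fixture's x and y (varies, stays put). A dust plug of the same steel hides the mouth, flush; about 1.5 N straight down pushes it to the bottom, where it stays
- tape_measure: bystander: yellow and black tape measure, 34 x 86 x 68 mm, loose, standing between stand and fixture; origin at the centre of its underside. Must stay where it is
- bolt: bystander: steel hex bolt, 17 x 19 x 52 mm, loose, standing on its head; origin at the centre of its underside. Must stay where it is
Mind the look-alikes: they are no part of the job. Leave any blue or red look-alike of the pin alone.

How it is judged:
By the outcome, as a careful person would: the job done as asked, in the order asked, and still so for the second after the job is handed in, with the robot touching nothing.
It also fails if it takes over 72 s, if anything falls off the work surface, if the arm or the gripper's body presses on something with over 40 N, if the wrist force passes 120 N, or if a joint passes its speed limit or range.

## Robot

A 7-joint arm with a two-finger parallel gripper is mounted at the origin on the work surface; the furniture and walls round the work are solid. World frame = base frame: x ahead of the robot, y to its left, z up, the work surface at z = 0. Lengths are in m, angles in rad, forces in N, time in s.
With the tool pointing down it reaches from about 0.425 to 0.8 m from the base axis. Payload 8.3 kg.
Tool frame: the origin (TCP) lies between the finger pads; the fingertips stand 8 mm ahead of it and the grasp point (between the pads) lies 11 mm behind it; z points along the fingers, y is the line along which they close (so a half turn about z gives the same grasp; the last joint's range is limited). The gripper opens to 85 mm and grips with 20 to 120 N. Pads are 22 mm wide; open, the fingers measure 114 mm over their backs; the gripper's body (76 mm by 85 mm) begins 54 mm behind the grasp point. The pads swing forward as they close: fully open they stand 13 mm farther back than shut.
Start: joints at [1.093, 0.383, 0.016, 1.37, -0.006, 1.388, -0.046], TCP at [0.252, -0.572, 0.239] pointing down, gripper open.
Joint ranges: [-2.95, 2.95], [-0.25, 2.06], [-1.52, 1.56], [0.18, 2.33], [-1.44, 4.58], [0.02, 2.06], [-3.01, 3.01]. Speed limits (rad/s): [2.39, 2.39, 3.01, 3.01, 3.14, 3.14, 3.14].

## Interface

Orientations are given as a rotation vector (axis times angle).
In Python, from rig import bot gives the robot as it stands.
- The arm moves only by the tool jog_arm, never from a script. Its argument "rows" is a list of rows, each a list of 3 entries, a list of its own where there are three numbers: the shift along the tool's x, y, z in parts of the range, where 1.0 means 40 cm, then the turn about the tool's z in fractions of the full range, 1 being 180 degrees, then the opening, from 0 (shut) to 1 (fully open). A call has 1 to 12 rows; each row is the pose to reach, as a shift and turn from the pose commanded when the call began, along the tool's axes at that moment; what a row does not reach only later rows make up. A row lasts 1/8 s, in which the tool goes at most 62.5 mm and 10.7 degrees, less where a joint would pass 70% of its speed; a pose out of reach is approached as far as the arm can. Shift and turn numbers lie between -1 and 1, and a call with a number outside is refused. A call with a gripper value outside its range is refused whole. The fingers move at their own pace and stop on an object; "grip_force" is the grip in N (left out, the last holds). Time passes only in rows, so rows that repeat a pose let the fingers close. It gives the time, the measured TCP pose, the force, the opening and the grip force at its end, in the units of the state.
- bot.read_state(): the state, without advancing time (a new reading comes with each control period).
- bot.grab_frame(name): name is "side" or "top"; returns the picture (420x560x3 uint8, blue, green, red); there is no depth.
- bot.get_calibration(name): a dict with "vfov" (degrees; the focal length in pixels is half the picture's height over the tangent of half this angle, whatever the lens; pixels are square), "cx", "cy" (the principal point, pixels), "position" and "orientation" of the camera in the world. Camera axes: x right, y up, looking along -z (the intrinsics and any distortion apply to the point x, -y, -z); pixel columns grow to the right and rows downward; lengths in m; the calibration is good to about 2 mm. A picture is of the moment at which its call begins. get_calibration takes no time and is no camera call.
- bot.hand_in(): hands the job in; it is judged then, once.
Trained networks look in the newest picture that a camera, given by its name, has taken for a name from the list of things; names that differ only in an ending like _2 or _b are one class to them, and where a whole thing is asked for, a point or a joint stands for the part that bears it (a point fixed in the world has none). Each returns a list of dicts, best first, with "conf" (0 to 1); they miss things now and then, are a little off and sometimes report something else, mostly with a low value. They report only what shows in the picture. A call takes as long as a camera call. They do not tell look-alikes from the thing itself.
- bot.regions_of(camera, thing): "region" (420x560 bool, what is visible of it) and "centre" ([column, row] in pixels, amid what is visible of it).
The state is a dict: "time": time; "joint_positions": joint angles; "joint_vel": joint speeds; "effort": joint torques, N m; "tcp_pos": TCP position; "ee_rot": TCP orientation; "ft_force": force on the tool from outside, world axes, zero at the start; "moment": the same for the moment, N m; "width": finger opening in m; "grasp_force": force on a finger pad.
Only numpy, scipy, OpenCV 4.12 (cv2) and the standard library are available. Lean on these libraries where they do the work, as an engineer would, in place of code of your own. Each camera call takes 0.05 s, during which the arm holds its last target. There are 200 camera calls.

## Working session

There is one attempt and no reset: what is moved stays moved. The work goes in short steps, Python scripts to look and compute and a tool call to move; the robot and the scene stay as the last step left them, time stands still between calls to the robot, and variables do not carry over. Pictures are saved under pics/ and viewed, at most 10 in all, crops included, and the job is handed in when it is done.

Besides the shell and the picture viewer there is one more tool, called after ">>>" as a command line: name --argument value ..., lists and objects as JSON in quotes. jog_arm: Moves the arm, as the interface text tells. Its arguments: {"type":"object","properties":{"rows":{"type":"array","items":{"type":"array"}},"grip_force":{"type":"number"}},"required":["rows"]}

```bash
mkdir -p pics; ls; python3 - <<'E'
from rig import bot
import cv2,numpy as np
s=bot.read_state();print({k:np.round(v,3).tolist() for k,v in s.items()})
for n in("side","top"):
    print(n,bot.get_calibration(n))
    f=bot.grab_frame(n);cv2.imwrite(f"pics/{n}0.png",f)
    for t in("pin","stand","fixture","well","tape_measure","bolt"):
        try:
            for r in bot.regions_of(n,t)[:4]:
                ys,xs=np.nonzero(r["region"]);print(n,t,round(r["conf"],2),np.round(r["centre"],1),xs.min(),xs.max(),ys.min(),ys.max())
        except Exception as e: print(n,t,e)
E
```

```text
pics
{'time': 0.0, 'joint_positions': [1.093, 0.384, 0.016, 1.371, -0.006, 1.388, -0.047], 'joint_vel': [-0.002, 0.002, 0.001, -0.001, -0.0, 0.001, 0.0], 'effort': [-0.001, -62.758, 0.844, -37.182, 0.016, 0.014, -0.0], 'tcp_pos': [0.252, -0.572, 0.238], 'ee_rot': [-3.072, -0.647, 0.001], 'ft_force': [-0.645, 0.674, -0.69], 'moment': [0.009, -0.008, 0.03], 'grasp_force': 0.0, 'width': 0.085}
side {'vfov': 50.669756414247615, 'cx': 279.6547696191104, 'cy': 218.08853879522454, 'position': array([ 0.52394163, -0.62335512,  0.63560632]), 'orientation': array([0.84612641, 0.004067  , 0.04054773])}
side pin 0.65 [267.3 290.8] 262 273 278 305
side pin 0.6 [222.6 289.9] 214 225 276 306
side pin 0.57 [318.7 307.5] 313 326 290 323
side stand 0.85 [268.7 306.1] 245 290 284 330
side fixture 0.63 [280.6 196.5] 254 309 175 221
side well 0.9 [284.3 198.7] 254 309 175 221
side tape_measure 0.9 [334.9 245.6] 314 357 226 260
side bolt 0.67 [244.1 255.3] 240 248 239 261
top {'vfov': 56.46565858447632, 'cx': 276.8623062262969, 'cy': 208.37839170006723, 'position': array([ 0.39433592, -0.01066993,  0.88415126]), 'orientation': array([ 0.10084315, -0.11638085, -1.55190807])}
top pin 0.65 [343.5 181.3] 338 350 174 186
top pin 0.5 [337.6 220.1] 333 345 214 224
top pin 0.35 [272.  163.3] 266 281 148 184
top stand 0.88 [331.  223.8] 320 353 204 237
top stand 0.5 [201.6 210.3] 173 231 182 238
top fixture 0.63 [203.7 208.2] 173 230 183 238
top well 0.85 [198.6 211.3] 173 230 183 238
top tape_measure 0.63 [273.4 166.5] 265 281 148 184
top bolt 0.44 [279.1 241.7] 276 283 240 247
```

```bash
python3 - <<'E'
import cv2,numpy as np
a=cv2.imread("pics/side0.png")[160:340,190:390];b=cv2.imread("pics/top0.png")[130:270,150:370]
a=cv2.resize(a,None,fx=2.9,fy=2.9,interpolation=cv2.INTER_CUBIC)
b=cv2.resize(b,None,fx=3.5,fy=3.5,interpolation=cv2.INTER_CUBIC)
cv2.imwrite("pics/ca.png",a);cv2.imwrite("pics/cb.png",b)
E
```

```text
(no output)
```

View pics/side0.png

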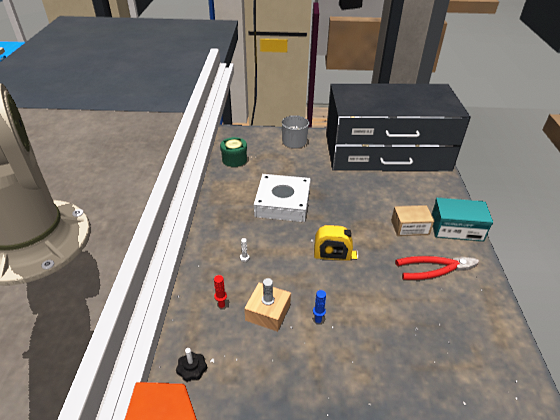

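View pics/ca.png

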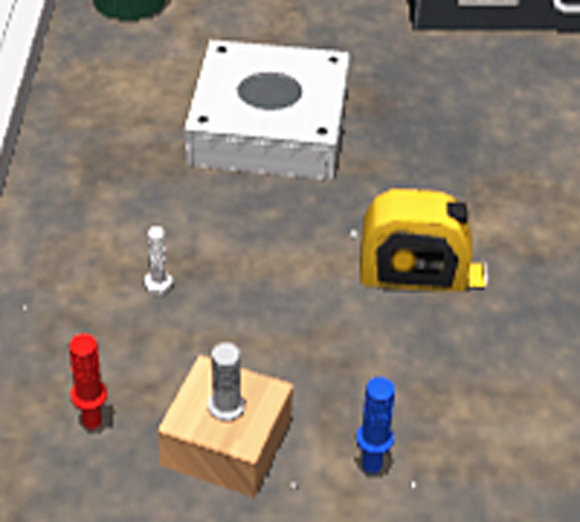

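View pics/cb.png

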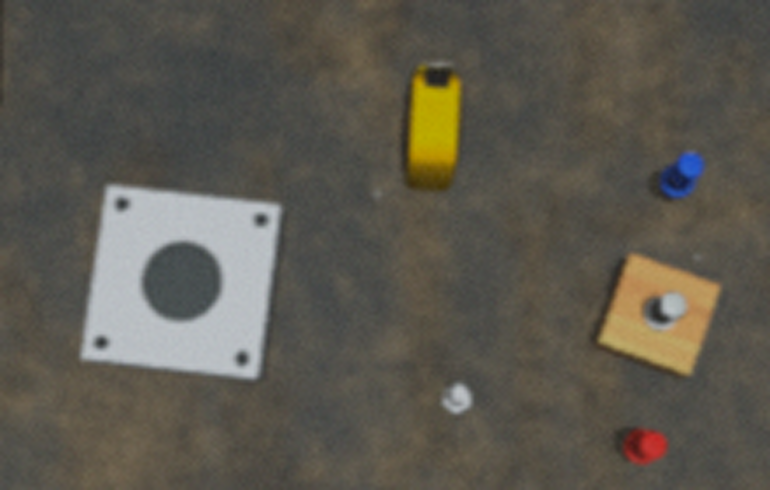

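The steel pin in the beech stand (side 267,291; top 340,217) fits. The red one (side 222,290; top 335,257) and the blue one (side 319,307; top 344,180) are look-alikes standing on the table. The crops confirm this. Next I triangulate.

```bash
cat > h.py <<'E'
import numpy as np,cv2
from rig import bot
from scipy.spatial.transform import Rotation as R
def ray(n,p):
    c=bot.get_calibration(n);f=210/np.tan(np.radians(c["vfov"]/2))
    d=R.from_rotvec(c["orientation"]).apply([(p[0]-c["cx"])/f,-(p[1]-c["cy"])/f,-1]);return np.array(c["position"]),d/np.linalg.norm(d)
def tri(ps,pt):
    A=np.zeros((3,3));b=np.zeros(3);L=[ray("side",ps),ray("top",pt)]
    for o,d in L: M=np.eye(3)-np.outer(d,d);A+=M;b+=M@o
    x=np.linalg.solve(A,b);return x,np.linalg.norm(np.cross(x-L[0][0],L[0][1]))*2000
def plane(n,p,z): o,d=ray(n,p);return (o+d*(z-o[2])/d[2])[:2]
def proj(n,X):
    c=bot.get_calibration(n);f=210/np.tan(np.radians(c["vfov"]/2))
    q=R.from_rotvec(c["orientation"]).inv().apply(np.array(X)-c["position"]);return np.array([c["cx"]+f*q[0]/-q[2],c["cy"]-f*q[1]/-q[2]])
E
python3 - <<'E'
from h import *
S=lambda x,y:((x+.5)/2.9+189.5,(y+.5)/2.9+159.5)
T=lambda x,y:((x+.5)/3.5+149.5,(y+.5)/3.5+129.5)
np.set_printoptions(precision=4,suppress=True)
for k,a,b in [("pintop",(226,350),(673,304)),("collar",(226,405),(660,318)),
 ("c_tl",(210,40),(280,205)),]: pass
for k,a,b in [("pintop",(226,350),(673,304)),("collar",(226,405),(660,318)),("red top",(84,342),(653,443)),("blue top",(380,385),(690,163)),("bolt top",(156,232),(459,392))]:
    print(k,*tri(S(*a),T(*b)))
# well + fixture quad
for n,box in (("side",(250,170,315,225)),("top",(170,180,235,240))):
    g=cv2.cvtColor(cv2.imread(f"pics/{n}0.png"),cv2.COLOR_BGR2GRAY);x0,y0,x1,y1=box
    m=(g[y0:y1,x0:x1]<115).astype(np.uint8)
    k,l,st,ce=cv2.connectedComponentsWithStats(m)
    ctr=((270+.0)/2.9+190,91/2.9+160) if n=="side" else (182/3.5+150,281/3.5+130)
    i=l[int(ctr[1])-y0,int(ctr[0])-x0];c=ce[i]+[x0,y0]
    print(n,"well",c,st[i][2:],"floor xy@.030",plane(n,c,.030),"@.036",plane(n,c,.036))
print([tri(S(*a),T(*b)) for a,b in [((209,41),(108,186)),((349,52),(280,205)) ]])
sc=[plane("top",T(*p),.038) for p in ((122,204),(260,220),(242,358),(101,342))];print(np.array(sc),np.mean(sc,0))
ss=[plane("side",S(*p),.038) for p in ((222,49),(333,60),(322,131),(203,119))];print(np.array(ss),np.mean(ss,0))
cs=[plane("side",S(*p),.036) for p in ((210,40),(349,52),(335,146),(187,133))];print(np.array(cs),np.mean(cs,0))
ct=[plane("top",T(*p),.036) for p in ((107,185),(281,204),(259,379),(81,358))];print(np.array(ct),np.mean(ct,0))
E
```

```text
pintop [ 0.4926 -0.1524  0.0824] 2.088458527654048
collar [ 0.491  -0.1527  0.0332] 4.859127603395325
red top [ 0.4108 -0.1417  0.0723] 1.5767802107135809
blue top [ 0.5796 -0.1652  0.0727] 0.9742055395432367
bolt top [ 0.4401 -0.0274  0.0502] 1.2791017370015954
side well [282.5231 191.2103] [ 22  12 195] floor xy@.030 [0.5089 0.1503] @.036 [0.509  0.1426]
top well [201.4753 209.8338] [ 22  22 385] floor xy@.030 [0.5075 0.1475] @.036 [0.5067 0.1464]
[(array([0.5085, 0.1681, 0.0837]), np.float64(97.3101163409581)), (array([0.5519, 0.0783, 0.1191]), np.float64(23.497134022440992))]
[[0.5543 0.1852]
 [0.5456 0.0985]
 [0.4589 0.1066]
 [0.4674 0.194 ]] [0.5066 0.1461]
[[0.4703 0.1919]
 [0.5572 0.1822]
 [0.5488 0.0956]
 [0.4616 0.1048]] [0.5095 0.1436]
[[0.4599 0.2061]
 [0.5699 0.1961]
 [0.5583 0.0817]
 [0.451  0.0906]] [0.5098 0.1436]
[[0.5667 0.1957]
 [0.5565 0.0859]
 [0.4462 0.096 ]
 [0.4574 0.2063]] [0.5067 0.146 ]
```

```bash
cat >> h.py <<'E'
def rel(target,yaw=0):
    s=bot.read_state();r=R.from_rotvec(s["ee_rot"]);m=r.as_matrix()
    y=np.degrees(np.arctan2(m[1,0],m[0,0]))
    print("t",s["time"],"tcp",np.round(s["tcp_pos"],4),"yaw",round(y,2),"F",np.round(s["ft_force"],1),"w",s["width"],"zaxis",np.round(m[:,2],4))
    print("rel cm",np.round(m.T@(np.array(target)-s["tcp_pos"])*100,2),"turn",round(y-yaw,2))
E
python3 - <<'E'
from h import *
S=lambda x,y:((x+.5)/2.9+189.5,(y+.5)/2.9+159.5)
T=lambda x,y:((x+.5)/3.5+149.5,(y+.5)/3.5+129.5)
print(plane("side",S(226,350),.082),plane("top",T(673,304),.082),plane("side",S(226,403),.038),plane("top",T(661,317),.038))
rel([.492,-.1525,.15])
E
```

```text
[ 0.4936156  -0.15183195] [ 0.49162425 -0.15262649] [ 0.49352389 -0.15440007] [ 0.48868492 -0.15286659]
t 0.7 tcp [ 0.252  -0.572   0.2393] yaw 23.77 F [ 0.4 -0.2  0. ] w 0.08530413208893349 zaxis [ 1.e-04  0.e+00 -1.e+00]
rel cm [ 38.87 -28.71   8.93] turn 23.77
```

The manual's scale: shifts go in shares of 40 cm and turns go in shares of 180 degrees. Converting my numbers, 38.8 cm / 40 = 0.97, 3.5 cm / 40 = 0.0875, 23.8 degrees / 180 = 0.1322.

>>> jog_arm --rows '[[[0.0875, -0.065, 0], 0.0111, 1], [[0.175, -0.13, 0], 0.025, 1], [[0.2625, -0.195, 0], 0.0389, 1], [[0.35, -0.26, 0.0125], 0.0528, 1], [[0.4375, -0.325, 0.025], 0.0667, 1], [[0.525, -0.39, 0.05], 0.0806, 1], [[0.6125, -0.455, 0.075], 0.0944, 1], [[0.7, -0.5175, 0.1], 0.1056, 1], [[0.7875, -0.5825, 0.1375], 0.1167, 1], [[0.875, -0.6475, 0.175], 0.1278, 1], [[0.97, -0.7175, 0.225], 0.1322, 1], [[0.97, -0.7175, 0.225], 0.1322, 1]]'

```text
time: 2.2
tcp_pos: [0.4921, -0.1481, 0.1479]
ee_rot: [-3.139, -0.01, 0.003]
ft_force: [-0.0, 0.6, -0.3]
width: 0.0853
grasp_force: 0.0
```

```bash
python3 - <<'E'
from h import *
ims=[bot.grab_frame(n) for n in("side","top")]
rel([.492,-.1525,.057])
a=cv2.resize(ims[0][200:350,190:350],None,fx=2.5,fy=2.5,interpolation=cv2.INTER_CUBIC);b=cv2.resize(ims[1][150:300,250:410],None,fx=2.5,fy=2.5,interpolation=cv2.INTER_CUBIC)
cv2.imwrite("pics/g1.png",np.hstack([a,b]))
E
```

```text
t 2.3 tcp [ 0.4913 -0.1527  0.1492] yaw 0.05 F [ 0.5 -0.3  0.7] w 0.08565052689292678 zaxis [-5.e-04 -0.e+00 -1.e+00]
rel cm [ 0.07 -0.02  9.22] turn 0.05
```

View pics/g1.png

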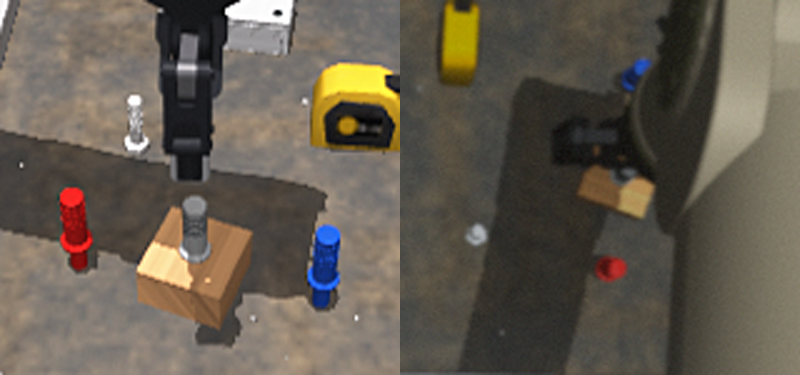

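The gripper hangs over the steel pin in the stand: in the crop, the near finger is at x≈190 and the pin at x≈194. I'll check that offset by projection.

```bash
python3 - <<'E'
from h import *
for z in (.155,.175): print(proj("side",[.4913,-.205,z]))
print("meas near finger", 190/2.5+190, "tip row",178/2.5+200,"pin top meas",194/2.5+190,205/2.5+200, proj("side",[.492,-.1525,.082]),proj("side",[.4935,-.1525,.082]))
E
```

```text
[263.54545914 275.35014257]
[263.38036597 265.84994661]
meas near finger 266.0 tip row 271.2 pin top meas 267.6 282.0 [266.58570808 280.64096912] [267.50852868 280.67519197]
```

>>> jog_arm --grip_force 50 --rows '[[[-0.0025, 0, 0.05], 0, 1], [[-0.0025, 0, 0.1], 0, 1], [[-0.0025, 0, 0.15], 0, 1], [[-0.0025, 0, 0.1875], 0, 1], [[-0.0025, 0, 0.2125], 0, 0.8], [[-0.0025, 0, 0.23], 0, 0.6], [[-0.0025, 0, 0.23], 0, 0.4], [[-0.0025, 0, 0.23], 0, 0.3], [[-0.0025, 0, 0.23], 0, 0.25], [[-0.0025, 0, 0.23], 0, 0.22]]'

```text
time: 3.55
tcp_pos: [0.4905, -0.1529, 0.0577]
ee_rot: [3.141, -0.001, 0.001]
ft_force: [0.5, -0.2, -0.0]
width: 0.0187
grasp_force: 0.0
```

```bash
python3 - <<'E'
from h import *
f=bot.grab_frame("side");rel([.49,-.1525,.2])
cv2.imwrite("pics/g2.png",cv2.resize(f[200:350,190:350],None,fx=3.5,fy=3.5,interpolation=cv2.INTER_CUBIC))
E
```

```text
t 3.6 tcp [ 0.4905 -0.1529  0.0576] yaw -0.03 F [-0.5 -0.   0.1] w 0.018790355121029678 zaxis [ 5.e-04 -1.e-04 -1.e+00]
rel cm [ -0.04  -0.04 -14.24] turn -0.03
```

View pics/g2.png

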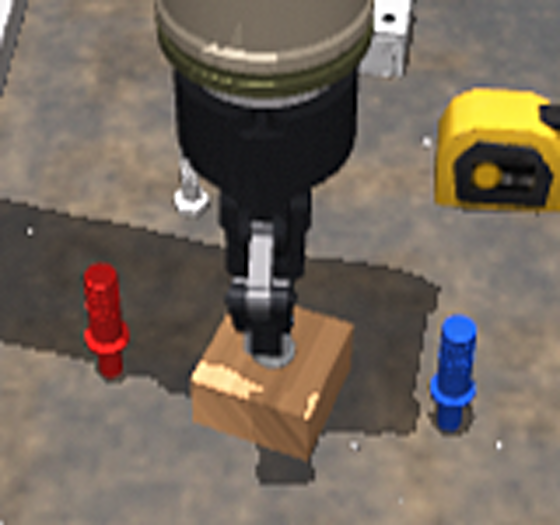

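The fingers are centred on the collar (crop x≈269) with the pin between them, so I close now.

>>> jog_arm --grip_force 60 --rows '[[[0, 0, 0], 0, 0.1], [[0, 0, 0], 0, 0.05], [[0, 0, 0], 0, 0], [[0, 0, 0], 0, 0]]'

```text
time: 4.1
tcp_pos: [0.4905, -0.153, 0.0576]
ee_rot: [3.142, -0.001, 0.001]
ft_force: [-1.2, -0.5, 4.7]
width: 0.0144
grasp_force: 58.4
```

To row units: -9 cm / 40 = -0.225, -7 cm / 40 = -0.175.

>>> jog_arm --rows '[[[0, 0, -0.0125], 0, 0], [[0, 0, -0.0375], 0, 0], [[0, 0, -0.0625], 0, 0], [[0, 0, -0.0875], 0, 0], [[0, 0, -0.125], 0, 0], [[0, 0, -0.175], 0, 0], [[0, 0, -0.225], 0, 0], [[0, 0, -0.225], 0, 0], [[0, 0, -0.225], 0, 0]]'

```text
time: 5.22
tcp_pos: [0.49, -0.1529, 0.1469]
ee_rot: [-3.141, 0.001, 0.001]
ft_force: [-0.1, -0.7, -0.6]
width: 0.0146
grasp_force: 58.5
```

```bash
python3 - <<'E'
from h import *
f=bot.grab_frame("side");rel([.5065,.146,.15])
for r in bot.regions_of("side","pin"): print(r["conf"],r["centre"])
s=bot.read_state();p=s["tcp_pos"]
print("proj collar",proj("side",p+[0,0,-.0486+.027]),"tip",proj("side",p+[0,0,-.0486]))
cv2.imwrite("pics/g3.png",cv2.resize(f[150:310,190:350],None,fx=3.6,fy=3.6,interpolation=cv2.INTER_CUBIC))
E
```

```text
t 5.275 tcp [ 0.4898 -0.1528  0.1466] yaw -0.03 F [ 0.9  0.1 -1. ] w 0.014340244910065622 zaxis [-1.2e-03  4.0e-04 -1.0e+00]
rel cm [  1.65 -29.88  -0.33] turn -0.03
0.78 [321.4, 304.7]
0.77 [219.0, 293.1]
0.53 [265.7, 265.5]
proj collar [264.92866943 262.73522752] tip [265.08828014 274.24661144]
```

View pics/g3.png

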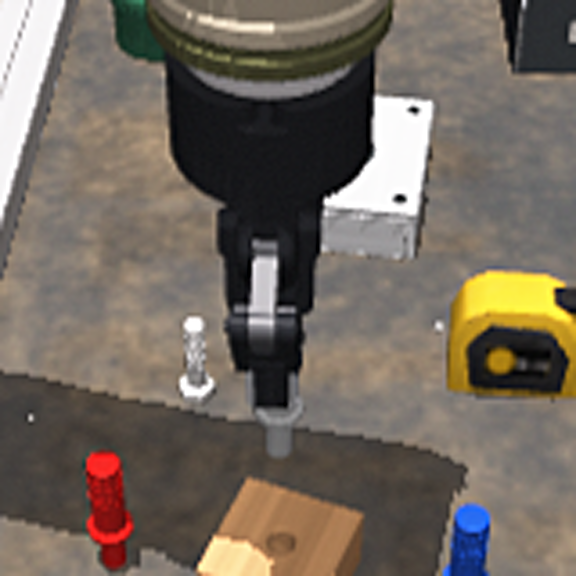

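To row units: -29.9 cm / 40 = -0.7475, -27 cm / 40 = -0.675.

>>> jog_arm --rows '[[[0.005, -0.075, 0], 0, 0], [[0.01, -0.15, 0], 0, 0], [[0.015, -0.225, 0], 0, 0], [[0.02, -0.3, 0], 0, 0], [[0.025, -0.375, 0], 0, 0], [[0.03, -0.45, 0], 0, 0], [[0.035, -0.525, 0], 0, 0], [[0.0375, -0.6, 0], 0, 0], [[0.04, -0.675, 0], 0, 0], [[0.0425, -0.7475, 0], 0, 0], [[0.0425, -0.7475, 0.025], 0, 0], [[0.0425, -0.7475, 0.05], 0, 0]]'

```text
time: 6.82
tcp_pos: [0.5071, 0.1453, 0.126]
ee_rot: [3.141, -0.001, -0.002]
ft_force: [0.7, -0.2, -1.5]
width: 0.0147
grasp_force: 58.6
```

To row units: 3 cm / 40 = 0.075, 2 cm / 40 = 0.05.

>>> jog_arm --rows '[[[0, 0, 0.025], 0, 0], [[0, 0, 0.05], 0, 0], [[0, 0, 0.075], 0, 0], [[0, 0, 0.075], 0, 0], [[0, 0, 0.075], 0, 0]]'

```text
time: 7.45
tcp_pos: [0.5077, 0.1462, 0.0976]
ee_rot: [-3.141, 0.001, -0.001]
ft_force: [-0.0, 0.5, 0.2]
width: 0.0144
grasp_force: 58.6
```

```bash
python3 - <<'E'
from h import *
f=bot.grab_frame("side");g=bot.grab_frame("top");rel([.5065,.146,.0786])
p=np.array(bot.read_state()["tcp_pos"])
print("proj collar",proj("side",p+[0,0,-.0486+.027]),"tip",proj("side",p+[0,0,-.0486]))
a=cv2.resize(f[130:250,220:340],None,fx=3.3,fy=3.3,interpolation=cv2.INTER_CUBIC);b=cv2.resize(g[150:270,140:260],None,fx=3.3,fy=3.3,interpolation=cv2.INTER_CUBIC)
cv2.imwrite("pics/g4.png",np.hstack([a,b]))
E
```

```text
t 7.55 tcp [0.5078 0.1462 0.0978] yaw -0.03 F [-0.5 -0.4  0.1] w 0.01398260913395529 zaxis [ 9.e-04  3.e-04 -1.e+00]
rel cm [-0.13  0.02  1.92] turn -0.03
proj collar [282.33243758 175.28871878] tip [282.1269645  185.37252333]
```

View pics/g4.png

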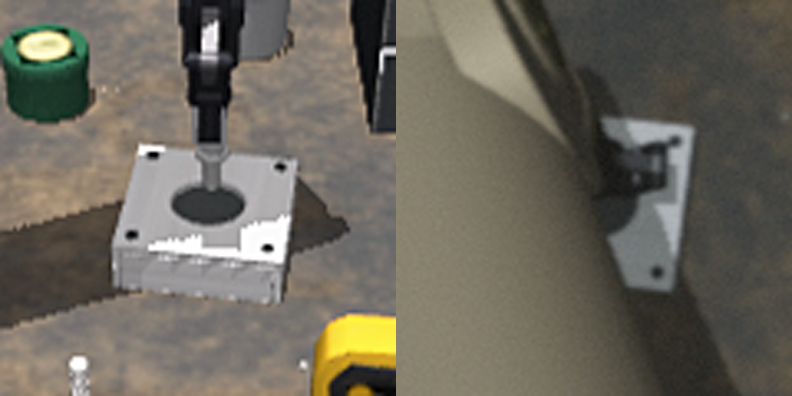

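To row units: 1.7 cm / 40 = 0.0425, 1.5 cm / 40 = 0.0375.

>>> jog_arm --rows '[[[-0.0025, 0, 0.0125], 0, 0], [[-0.0033, 0, 0.025], 0, 0], [[-0.0033, 0, 0.0375], 0, 0], [[-0.0033, 0, 0.0425], 0, 0], [[-0.0033, 0, 0.0425], 0, 0], [[-0.0033, 0, 0.0425], 0, 0]]'

```text
time: 8.3
tcp_pos: [0.5063, 0.1461, 0.0805]
ee_rot: [-3.141, 0.001, -0.0]
ft_force: [0.4, 0.5, -0.2]
width: 0.0143
grasp_force: 58.6
```

To row units: 0.1 cm / 40 = 0.0025, 0.05 cm / 40 = 0.0013.

>>> jog_arm --rows '[[[0, 0, 0.0013], 0, 0], [[0, 0, 0.0025], 0, 0], [[0, 0, 0.0025], 0, 0]]'

```text
time: 8.68
tcp_pos: [0.5062, 0.146, 0.0793]
ee_rot: [-3.142, 0.001, 0.0]
ft_force: [0.5, 0.1, -0.0]
width: 0.0146
grasp_force: 58.6
```

To row units: 0.05 cm / 40 = 0.0013.

>>> jog_arm --rows '[[[0, 0, 0.0013], 0, 0], [[0, 0, 0.0013], 0, 0], [[0, 0, 0.0013], 0, 0]]'

```text
time: 9.05
tcp_pos: [0.5062, 0.1461, 0.0788]
ee_rot: [-3.142, 0.001, -0.0]
ft_force: [-0.1, 0.2, -0.8]
width: 0.0147
grasp_force: 58.6
```

To row units: 0.05 cm / 40 = 0.0013.

>>> jog_arm --rows '[[[0, 0, 0.0013], 0, 0], [[0, 0, 0.0013], 0, 0], [[0, 0, 0.0013], 0, 0]]'

```text
time: 9.43
tcp_pos: [0.5063, 0.1461, 0.0785]
ee_rot: [-3.141, 0.001, -0.0]
ft_force: [-0.0, 0.8, 1.8]
width: 0.0143
grasp_force: 58.7
```

To row units: 0.05 cm / 40 = 0.0013.

>>> jog_arm --rows '[[[0, 0, 0.0013], 0, 0], [[0, 0, 0.0013], 0, 0], [[0, 0, 0.0013], 0, 0]]'

```text
time: 9.8
tcp_pos: [0.5065, 0.1462, 0.0783]
ee_rot: [-3.141, 0.001, -0.001]
ft_force: [-2.0, -0.5, 5.0]
width: 0.0143
grasp_force: 59.3
```

```bash
python3 - <<'E'
import numpy as np
p=.22;pts=[(0,0)];th=0
while p*th/2/np.pi<.85:
    r=p*th/2/np.pi; th+=.12/np.hypot(r,p/2/np.pi); r=p*th/2/np.pi
    pts.append((round(r*np.cos(th),2),round(r*np.sin(th),2)))
for i in range(0,len(pts)-3,3):
    b=np.array(pts[i]);print(i//3,pts[i],[np.round(np.array(q)-b,2).tolist() for q in pts[i+1:i+4]])
E
```

```text
0 (0, 0) [[-0.12, -0.03], [-0.05, -0.15], [0.08, -0.16]]
1 (np.float64(0.08), np.float64(-0.16)) [[0.1, 0.07], [0.14, 0.18], [0.12, 0.3]]
2 (np.float64(0.2), np.float64(0.14)) [[-0.09, 0.09], [-0.2, 0.14], [-0.32, 0.12]]
3 (np.float64(-0.12), np.float64(0.26)) [[-0.11, -0.06], [-0.18, -0.16], [-0.21, -0.28]]
4 (np.float64(-0.33), np.float64(-0.02)) [[0.01, -0.12], [0.07, -0.22], [0.16, -0.31]]
5 (np.float64(-0.17), np.float64(-0.33)) [[0.11, -0.04], [0.23, -0.06], [0.35, -0.03]]
6 (np.float64(0.18), np.float64(-0.36)) [[0.1, 0.06], [0.19, 0.15], [0.24, 0.26]]
7 (np.float64(0.42), np.float64(-0.1)) [[0.02, 0.12], [0.01, 0.24], [-0.03, 0.35]]
8 (np.float64(0.39), np.float64(0.25)) [[-0.08, 0.1], [-0.17, 0.17], [-0.28, 0.22]]
9 (np.float64(0.11), np.float64(0.47)) [[-0.12, 0.03], [-0.24, 0.02], [-0.35, -0.02]]
10 (np.float64(-0.24), np.float64(0.45)) [[-0.11, -0.06], [-0.19, -0.15], [-0.26, -0.25]]
11 (np.float64(-0.5), np.float64(0.2)) [[-0.04, -0.11], [-0.05, -0.23], [-0.04, -0.35]]
12 (np.float64(-0.54), np.float64(-0.15)) [[0.04, -0.12], [0.1, -0.22], [0.18, -0.31]]
13 (np.float64(-
[... 577 characters left out ...]
20 (np.float64(-0.06), np.float64(0.72)) [[-0.12, -0.02], [-0.24, -0.05], [-0.35, -0.11]]
21 (np.float64(-0.41), np.float64(0.61)) [[-0.09, -0.07], [-0.18, -0.15], [-0.25, -0.25]]
22 (np.float64(-0.66), np.float64(0.36)) [[-0.05, -0.11], [-0.09, -0.22], [-0.11, -0.34]]
23 (np.float64(-0.77), np.float64(0.02)) [[0.0, -0.12], [0.02, -0.24], [0.06, -0.35]]
24 (np.float64(-0.71), np.float64(-0.33)) [[0.05, -0.11], [0.12, -0.21], [0.21, -0.29]]
25 (np.float64(-0.5), np.float64(-0.62)) [[0.09, -0.08], [0.2, -0.13], [0.31, -0.18]]
26 (np.float64(-0.19), np.float64(-0.8)) [[0.12, -0.02], [0.24, -0.03], [0.36, -0.01]]
27 (np.float64(0.17), np.float64(-0.81)) [[0.12, 0.02], [0.23, 0.07], [0.33, 0.13]]
```

To row units: -0.16 cm / 40 = -0.004, -0.15 cm / 40 = -0.0038.

>>> jog_arm --rows '[[[-0.003, -0.0008, 0.001], 0, 0], [[-0.0013, -0.0038, 0.001], 0, 0], [[0.002, -0.004, 0.001], 0, 0]]'

```text
time: 10.18
tcp_pos: [0.5071, 0.1467, 0.078]
ee_rot: [3.14, -0.002, 0.0]
ft_force: [-5.5, -3.9, 10.1]
width: 0.0143
grasp_force: 59.9
```

To row units: 0.3 cm / 40 = 0.0075, 0.18 cm / 40 = 0.0045.

>>> jog_arm --rows '[[[0.0025, 0.0018, 0], 0, 0], [[0.0035, 0.0045, 0], 0, 0], [[0.003, 0.0075, 0], 0, 0]]'

```text
time: 10.55
tcp_pos: [0.5074, 0.1458, 0.078]
ee_rot: [-3.141, -0.001, 0.002]
ft_force: [-6.0, 3.0, 8.3]
width: 0.0141
grasp_force: 59.7
```

To row units: -0.32 cm / 40 = -0.008, -0.2 cm / 40 = -0.005.

>>> jog_arm --rows '[[[-0.0023, 0.0023, 0], 0, 0], [[-0.005, 0.0035, 0], 0, 0], [[-0.008, 0.003, 0], 0, 0]]'

```text
time: 10.92
tcp_pos: [0.5059, 0.1449, 0.0783]
ee_rot: [-3.14, -0.001, -0.004]
ft_force: [1.0, 2.5, 4.2]
width: 0.0142
grasp_force: 59.3
```

To row units: -0.28 cm / 40 = -0.007, -0.21 cm / 40 = -0.0053.

>>> jog_arm --rows '[[[-0.0028, -0.0015, 0], 0, 0], [[-0.0045, -0.004, 0], 0, 0], [[-0.0053, -0.007, 0], 0, 0]]'

```text
time: 11.3
tcp_pos: [0.5046, 0.1454, 0.0783]
ee_rot: [3.141, -0.003, 0.005]
ft_force: [4.3, -2.1, 6.8]
width: 0.0144
grasp_force: 59.5
```

To row units: -0.31 cm / 40 = -0.0078, -0.22 cm / 40 = -0.0055.

>>> jog_arm --rows '[[[0.0003, -0.003, 0], 0, 0], [[0.0018, -0.0055, 0], 0, 0], [[0.004, -0.0078, 0], 0, 0]]'

```text
time: 11.68
tcp_pos: [0.5055, 0.1463, 0.0781]
ee_rot: [3.138, -0.005, 0.002]
ft_force: [-0.5, -8.7, 13.2]
width: 0.0144
grasp_force: 60.5
```

To row units: 0.35 cm / 40 = 0.0088, 0.23 cm / 40 = 0.0058.

>>> jog_arm --rows '[[[0.0028, -0.001, 0], 0, 0], [[0.0058, -0.0015, 0], 0, 0], [[0.0088, -0.0008, 0], 0, 0]]'

```text
time: 12.05
tcp_pos: [0.5071, 0.1464, 0.0778]
ee_rot: [3.137, -0.005, -0.004]
ft_force: [-9.2, -7.5, 18.3]
width: 0.0145
grasp_force: 61.1
```

To row units: 0.26 cm / 40 = 0.0065, 0.24 cm / 40 = 0.006.

>>> jog_arm --rows '[[[0.0025, 0.0015, 0], 0, 0], [[0.0048, 0.0038, 0], 0, 0], [[0.006, 0.0065, 0], 0, 0]]'

```text
time: 12.42
tcp_pos: [0.5089, 0.1458, 0.0777]
ee_rot: [3.139, -0.002, -0.005]
ft_force: [-8.8, -1.3, 14.9]
width: 0.0144
grasp_force: 60.9
```

To row units: 0.35 cm / 40 = 0.0088, 0.24 cm / 40 = 0.006.

>>> jog_arm --rows '[[[0.0005, 0.003, 0], 0, 0], [[0.0003, 0.006, 0], 0, 0], [[-0.0008, 0.0088, 0], 0, 0]]'

```text
time: 12.8
tcp_pos: [0.5085, 0.1449, 0.0778]
ee_rot: [-3.141, -0.001, 0.004]
ft_force: [-6.7, 4.6, 13.2]
width: 0.0144
grasp_force: 60.2
```

To row units: -0.28 cm / 40 = -0.007, 0.22 cm / 40 = 0.0055.

>>> jog_arm --rows '[[[-0.002, 0.0025, 0], 0, 0], [[-0.0043, 0.0043, 0], 0, 0], [[-0.007, 0.0055, 0], 0, 0]]'

```text
time: 13.18
tcp_pos: [0.5076, 0.1429, 0.0781]
ee_rot: [-3.14, -0.001, -0.002]
ft_force: [0.5, 3.7, 6.4]
width: 0.0143
grasp_force: 59.7
```

To row units: -0.35 cm / 40 = -0.0088, -0.24 cm / 40 = -0.006.

>>> jog_arm --rows '[[[-0.003, 0.0008, 0], 0, 0], [[-0.006, 0.0005, 0], 0, 0], [[-0.0088, -0.0005, 0], 0, 0]]'

```text
time: 13.55
tcp_pos: [0.5053, 0.1416, 0.0783]
ee_rot: [-3.141, 0.002, -0.005]
ft_force: [4.1, 0.6, 4.5]
width: 0.0145
grasp_force: 59.5
```

To row units: -0.26 cm / 40 = -0.0065, -0.25 cm / 40 = -0.0063.

>>> jog_arm --rows '[[[-0.0028, -0.0015, 0], 0, 0], [[-0.0048, -0.0038, 0], 0, 0], [[-0.0065, -0.0063, 0], 0, 0]]'

```text
time: 13.92
tcp_pos: [0.5029, 0.1428, 0.0783]
ee_rot: [3.141, -0.003, 0.005]
ft_force: [3.8, -3.4, 7.7]
width: 0.0143
grasp_force: 59.8
```

To row units: -0.35 cm / 40 = -0.0088, -0.23 cm / 40 = -0.0058.

>>> jog_arm --rows '[[[-0.001, -0.0028, -0.0003], 0, 0], [[-0.0013, -0.0058, -0.0005], 0, 0], [[-0.001, -0.0088, -0.0005], 0, 0]]'

```text
time: 14.3
tcp_pos: [0.5019, 0.1453, 0.0782]
ee_rot: [3.139, -0.004, 0.003]
ft_force: [2.1, -6.3, 8.0]
width: 0.014
grasp_force: 60.1
```

To row units: -0.31 cm / 40 = -0.0078, -0.22 cm / 40 = -0.0055.

>>> jog_arm --rows '[[[0.001, -0.003, -0.0003], 0, 0], [[0.0025, -0.0055, -0.0005], 0, 0], [[0.0045, -0.0078, -0.0005], 0, 0]]'

```text
time: 14.68
tcp_pos: [0.5028, 0.1476, 0.0781]
ee_rot: [3.138, -0.005, -0.001]
ft_force: [-3.2, -9.1, 13.0]
width: 0.0144
grasp_force: 60.8
```

To row units: -0.05 cm / 40 = -0.0013.

>>> jog_arm --rows '[[[0, 0, -0.0013], 0, 0], [[0, 0, -0.0013], 0, 0], [[0, 0, -0.0013], 0, 0]]'

```text
time: 15.05
tcp_pos: [0.5027, 0.1486, 0.0783]
ee_rot: [3.139, -0.004, -0.001]
ft_force: [-0.6, -3.8, 6.5]
width: 0.0147
grasp_force: 59.7
```

To row units: 0.33 cm / 40 = 0.0083, -0.01 cm / 40 = -0.0003.

>>> jog_arm --rows '[[[0.0025, -0.0018, -0.0003], 0, 0], [[0.0053, -0.003, -0.0005], 0, 0], [[0.0083, -0.0035, -0.0005], 0, 0]]'

```text
time: 15.42
tcp_pos: [0.5047, 0.1501, 0.0782]
ee_rot: [3.139, -0.003, -0.005]
ft_force: [-6.4, -3.7, 9.8]
width: 0.0141
grasp_force: 60.1
```

To row units: 0.35 cm / 40 = 0.0088, 0.24 cm / 40 = 0.006.

>>> jog_arm --rows '[[[0.003, 0, 0], 0, 0], [[0.006, 0.0005, 0], 0, 0], [[0.0088, 0.0015, 0], 0, 0]]'

```text
time: 15.8
tcp_pos: [0.5079, 0.1508, 0.0781]
ee_rot: [3.14, -0.001, -0.005]
ft_force: [-4.7, 0.3, 7.4]
width: 0.0144
grasp_force: 59.8
```

To row units: 0.26 cm / 40 = 0.0065, 0.25 cm / 40 = 0.0063.

>>> jog_arm --rows '[[[0.0025, 0.0018, 0], 0, 0], [[0.0048, 0.0038, 0], 0, 0], [[0.0065, 0.0063, 0], 0, 0]]'

```text
time: 16.18
tcp_pos: [0.5115, 0.1486, 0.078]
ee_rot: [3.141, -0.001, -0.002]
ft_force: [0.1, -0.0, -0.1]
width: 0.0148
grasp_force: 59.2
```

Force is gone at (0.5115, 0.1486), so I'll probe downward.

To row units: 0.1 cm / 40 = 0.0025, 0.05 cm / 40 = 0.0013.

>>> jog_arm --rows '[[[0, 0, 0.0013], 0, 0], [[0, 0, 0.0025], 0, 0], [[0, 0, 0.0025], 0, 0]]'

```text
time: 16.55
tcp_pos: [0.5119, 0.1487, 0.0773]
ee_rot: [3.141, -0.001, -0.0]
ft_force: [0.3, 0.2, -1.2]
width: 0.0145
grasp_force: 59.1
```

To row units: 0.1 cm / 40 = 0.0025, 0.05 cm / 40 = 0.0013.

>>> jog_arm --rows '[[[0, 0, 0.0013], 0, 0], [[0, 0, 0.0025], 0, 0], [[0, 0, 0.0025], 0, 0]]'

```text
time: 16.92
tcp_pos: [0.5121, 0.1487, 0.0766]
ee_rot: [3.141, -0.001, 0.0]
ft_force: [-0.7, -1.8, 2.0]
width: 0.0142
grasp_force: 59.2
```

To row units: 0.1 cm / 40 = 0.0025, 0.05 cm / 40 = 0.0013.

>>> jog_arm --rows '[[[0, 0.0013, 0.0013], 0, 0], [[0, 0.0013, 0.0025], 0, 0], [[0, 0.0013, 0.0025], 0, 0]]'

```text
time: 17.3
tcp_pos: [0.5121, 0.1484, 0.0755]
ee_rot: [-3.142, 0.001, -0.0]
ft_force: [0.6, -2.3, 1.7]
width: 0.0141
grasp_force: 59.2
```

To row units: 0.2 cm / 40 = 0.005, 0.1 cm / 40 = 0.0025.

>>> jog_arm --rows '[[[0, 0.0018, 0.0013], 0, 0], [[0, 0.0018, 0.0025], 0, 0], [[0, 0.0018, 0.005], 0, 0], [[0, 0.0018, 0.005], 0, 0]]'

```text
time: 17.8
tcp_pos: [0.5119, 0.148, 0.0734]
ee_rot: [-3.141, 0.0, 0.0]
ft_force: [0.2, 0.0, -0.2]
width: 0.0143
grasp_force: 59.2
```

To row units: 0.6 cm / 40 = 0.015, 0.45 cm / 40 = 0.0113.

>>> jog_arm --rows '[[[0, 0.0005, 0.0038], 0, 0], [[0, 0.0005, 0.0075], 0, 0], [[0, 0.0005, 0.0113], 0, 0], [[0, 0.0005, 0.015], 0, 0], [[0, 0.0005, 0.015], 0, 0]]'

```text
time: 18.42
tcp_pos: [0.5118, 0.1474, 0.0673]
ee_rot: [3.141, -0.001, -0.001]
ft_force: [-0.6, -0.5, -0.9]
width: 0.0144
grasp_force: 59.1
```

>>> jog_arm --rows '[[[0, 0, 0.0038], 0, 0], [[0, 0, 0.0075], 0, 0], [[0, 0, 0.0113], 0, 0], [[0, 0, 0.015], 0, 0], [[0, 0, 0.015], 0, 0]]'

```text
time: 19.05
tcp_pos: [0.5119, 0.1475, 0.0613]
ee_rot: [-3.142, 0.001, 0.0]
ft_force: [-0.1, -0.4, -0.4]
width: 0.014
grasp_force: 59.1
```

To row units: 0.55 cm / 40 = 0.0138, 0.45 cm / 40 = 0.0113.

>>> jog_arm --rows '[[[0, 0, 0.0038], 0, 0], [[0, 0, 0.0075], 0, 0], [[0, 0, 0.0113], 0, 0], [[0, 0, 0.0138], 0, 0], [[0, 0, 0.0138], 0, 0]]'

```text
time: 19.68
tcp_pos: [0.5119, 0.1476, 0.0559]
ee_rot: [-3.142, 0.001, 0.0]
ft_force: [-0.7, -0.1, -1.2]
width: 0.0143
grasp_force: 59.1
```

To row units: 0.2 cm / 40 = 0.005, 0.1 cm / 40 = 0.0025.

>>> jog_arm --rows '[[[0, 0, 0.0025], 0, 0], [[0, 0, 0.005], 0, 0], [[0, 0, 0.005], 0, 0], [[0, 0, 0.005], 0, 0]]'

```text
time: 20.18
tcp_pos: [0.512, 0.1476, 0.054]
ee_rot: [-3.142, 0.001, 0.0]
ft_force: [-0.4, -0.0, -0.2]
width: 0.0145
grasp_force: 59.1
```

To row units: 0.05 cm / 40 = 0.0013.

>>> jog_arm --rows '[[[0, 0, 0.0013], 0, 0], [[0, 0, 0.0013], 0, 0], [[0, 0, 0.0013], 0, 0]]'

```text
time: 20.55
tcp_pos: [0.512, 0.1476, 0.0537]
ee_rot: [-3.142, 0.001, -0.0]
ft_force: [-1.0, 0.6, 1.8]
width: 0.0143
grasp_force: 59.1
```

To row units: 0.05 cm / 40 = 0.0013.

>>> jog_arm --rows '[[[0, 0, 0.0013], 0, 0], [[0, 0, 0.0013], 0, 0], [[0, 0, 0.0013], 0, 0]]'

```text
time: 20.92
tcp_pos: [0.5121, 0.1476, 0.0535]
ee_rot: [3.142, -0.001, 0.001]
ft_force: [-2.8, -0.8, 6.5]
width: 0.0143
grasp_force: 59.5
```

To row units: -15 cm / 40 = -0.375, -12 cm / 40 = -0.3.

>>> jog_arm --rows '[[[0, 0, 0], 0, 0.3], [[0, 0, 0], 0, 0.5], [[0, 0, 0], 0, 0.7], [[0, 0, 0], 0, 0.7], [[0, 0, -0.0125], 0, 0.7], [[0, 0, -0.0375], 0, 0.7], [[0, 0, -0.075], 0, 0.7], [[0, 0, -0.15], 0, 0.7], [[0, 0, -0.225], 0, 0.7], [[0, 0, -0.3], 0, 0.7], [[0, 0, -0.375], 0, 0.7], [[0, 0, -0.375], 0, 0.7]]'

```text
time: 22.42
tcp_pos: [0.5134, 0.1483, 0.2069]
ee_rot: [-3.14, 0.001, -0.009]
ft_force: [-0.6, -0.3, -0.3]
width: 0.0596
grasp_force: 0.0
```

```bash
python3 - <<'E'
from h import *
f=bot.grab_frame("side");rel([.5,.14,.2])
for z in (.078,.034,.030): print(z,(proj("side",[.5145,.1476,z])-[210,110])*3.5)
cv2.imwrite("pics/g5.png",cv2.resize(f[110:280,210:380],None,fx=3.5,fy=3.5,interpolation=cv2.INTER_CUBIC))
E
```

```text
t 22.475 tcp [0.5127 0.1479 0.205 ] yaw -0.03 F [-0.4  0.4  0.3] w 0.06005399246458247 zaxis [ 3.4e-03  7.0e-04 -1.0e+00]
rel cm [-1.27  0.79  0.5 ] turn -0.03
0.078 [264.23408226 225.15570171]
0.034 [262.74446041 282.12376398]
0.03 [262.61344335 287.1342895 ]
```

View pics/g5.png

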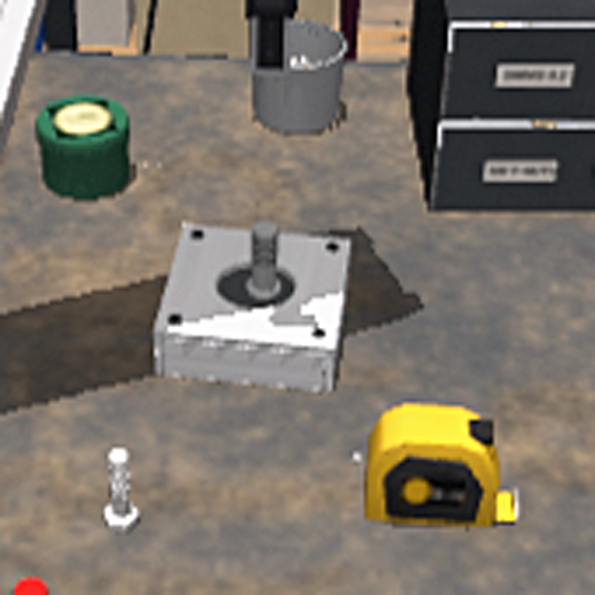

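The pin stands upright in the well, with its top at crop (264,227) against a predicted 225. Its collar is on the dark floor, the bolt and tape measure haven't moved, and the gripper is clear.

```bash
python3 -c "
from rig import bot
print(bot.hand_in())"
```

```text
the job is handed in; nothing more can be done
None
```

The steel pin is fully home in the fixture's hidden hole and released, with its collar on the well floor; the tape measure and bolt were not touched, the highest measured press on the fixture was about 18 N, and I handed the job in at about 22.5 s.

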